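# Close up the pressure curing pot and let the air in

### The arm

A 7-joint arm with a two-finger parallel gripper is mounted at the origin on the work surface. World frame = base frame: x ahead of the robot, y to its left, z up, the work surface at z = 0. Lengths are in m, angles in degrees, forces in N, time in s.
With the tool pointing down it reaches from about 0.425 to 0.875 m from the base axis. Payload 4.7 kg.
Tool frame: the origin (TCP) lies at the very end of the fingers, on their centre line; the grasp point (between the pads) lies 19 mm behind it; z points along the fingers, y is the line along which they close (so a half turn about z gives the same grasp; the last joint's range is limited). The gripper opens to 87 mm and grips with 3 to 60 N. Pads are 19 mm wide; open, the fingers measure 117 mm over their backs; the gripper's body (75 mm by 190 mm) begins 51 mm behind the grasp point.
Start: joints at [-66.629, 18.392, -4.016, 83.108, 1.295, 78.541, -3.26], TCP at [0.249, 0.6, 0.223] pointing down, gripper open.
Joint ranges: [-163.93, 163.93], [-17.29, 119.83], [-79.2, 71.16], [3.27, 140.29], [-89.18, 269.18], [5.43, 117.66], [-154.24, 154.24]. Speed limits (degrees/s): [147.25, 147.25, 180, 180, 180, 180, 180].

### API

Orientations are given as [roll, pitch, yaw] about the fixed x, y, z axes, in that order (R = Rz(yaw) Ry(pitch) Rx(roll)).
In Python, from cell import get_obs, cams, ticket, finder gives the robot as it stands.
- The arm moves only by the shell command python3 -m creep 'ROWS' [FORCE]. ROWS is text: rows parted by semicolons, each of 5 numbers parted by spaces: the shift along the world's x, y, z in m, then the turn about the world's z in degrees, then the finger opening in m, from 0 to 0.087. A call has 1 to 8 rows; each row shifts and turns the commanded pose from where the row before left it; what a row does not reach is not made up. A row lasts 1/8 s, in which the tool goes at most 62.5 mm and 10.7 degrees, less where a joint would pass 70% of its speed; a pose out of reach is approached as far as the arm can. A call with a gripper value outside its range is refused whole. The fingers move at their own pace and stop on an object; FORCE is the grip in N (left out, the last holds). Time passes only in rows, so rows that do not move let the fingers close. It gives the time, the measured TCP pose, the force, the opening and the grip force at its end, in the units of the state.
- get_obs(): the state, without advancing time (a new reading comes with each control period).
- cams.read_camera(name): name is "scene" or "top"; returns the picture (480x640x3 uint8, red, green, blue); there is no depth.
- cams.calibration(name): a dict with "fx", "fy", "cx", "cy" (pixels), "extrinsics" (4x4, takes a point from world to camera coordinates). Camera axes: x right, y down, z forward; pixel columns grow to the right and rows downward; lengths in m; the calibration is good to about 2 mm. A picture is of the moment at which its call begins. calibration takes no time and is no camera call.
- ticket.sign_off(): hands the job in; it is judged then, once.
Trained networks look in the newest picture that a camera, given by its name, has taken for a name from the list of things; names that differ only in an ending like _2 or _b are one class to them, and where a whole thing is asked for, a point or a joint stands for the part that bears it (a point fixed in the world has none). Each returns a list of dicts, best first, with "p" (0 to 1); they miss things now and then, are a little off and sometimes report something else, mostly with a low value. They report only what shows in the picture. A call takes as long as a camera call. They do not tell look-alikes from the thing itself.
- finder.masks_of(name, camera): "mask" (480x640 bool, what is visible of it) and "xy" ([column, row] in pixels, amid what is visible of it).
- finder.tip_of(name, camera): "xy" ([column, row] in pixels: a listed point, or the origin of a listed thing).
The state is a dict: "time_s": time; "qpos": joint angles; "joint_velocities": joint speeds; "effort": joint torques, N m; "tool_pos": TCP position; "tool_rot": TCP orientation; "force": force on the tool from outside, world axes, zero at the start; "wrist_torque": the same for the moment, N m; "grip_width": finger opening in m; "grasp_force": force on a finger pad.
Only numpy, scipy, OpenCV 4.12 (cv2) and the standard library are available. Lean on these libraries where they do the work, as an engineer would, in place of code of your own. Each camera call takes 0.05 s, during which the arm holds its last target. There are 200 camera calls.

### The job

Get the pressure curing pot going by pushing its handles with a fingertip: turn the lid's bar clockwise until the bayonet lid is locked fully home, and push the vent valve's lever (its pipe ends in a ribbed silencer) fully shut, across its pipe. Only when both are done, push the air supply valve's lever (its pipe runs over the back edge) fully open, in line with its pipe. Do not lift the lid, and leave the loose things on the bench and the unit where they stand.

Things in the scene. Friction and masses are not known exactly. Their poses are not given: they have to be found in the camera images.
- unit: Pressure curing unit, fixed: white housing 260 mm (x, front to back) by 470 mm (y) by 120 mm high. Origin: centre of its underside on the bench; x to its back, y to its left, z up. Seen from the front, the pot with its aluminium bayonet lid is on the right (axis at unit x 0, y -125 mm; flange 204 mm across, three claws up to 157 mm above the bench), two valves are on the left.
- deck (a point): Centre of the unit's flat top, 120 mm above the bench, axes as the unit's. The two valve stems stand at unit x 20 mm and y 30 or 145 mm; which valve is in which place varies. A pressure gauge (top 0.20 m above the bench) and a small brass relief valve stand at the back of the deck, beyond unit x 70 mm and right of y 10 mm.
- lid (a joint): Turn of the lid about its vertical axis (rad): 0 unlocked, grows clockwise seen from above to a stop at 1.047, locked, where the bar lies along unit y. Starts between 0 and 0.3. Friction about 0.45 N m (6 N at 80 mm out); stays where it is left. Unlocked, the lid (about 1.1 kg) only rests on the pot and could be lifted.
- lid_axis (a point): Point on the lid's turning axis at the middle height of its bar, 185 mm above the bench; axes turn with the lid. The bar is a steel rod 14 mm thick through a hub 34 mm across, with a black ball 25 mm across at each end, centred 98 mm from the axis. The lid's rim is 150 mm and its shallow dome at most 161 mm above the bench: at least 17 mm free below the bar.
- lid_arm (a point): Centre of the black ball on the arm of the lid's bar that points to the front and left (30 degrees left of unit -x) when unlocked, straight left (unit +y) when locked. The other arm points the other way.
- vent_lever (a joint): Lever of the vent valve, a quarter-turn ball valve with upright stem (rad): 0 fully shut (stop; lever across the pipe, pointing to unit +y), grows counter-clockwise seen from above to 1.571 fully open (stop; lever along the pipe, pointing to unit -x, the front). Starts between 1.1 and 1.57. Friction about 0.25 N m (4 N at 60 mm out); stays where it is left.
- vent_axis (a point): Point on the vent valve's stem axis at the middle height of its lever, 170 mm above the bench; axes as the unit's. Brass body on a pipe along unit x, pipe axis 140 mm, body top 156 mm above the bench. Behind the stem the pipe ends in the air in a ribbed bronze silencer 31 mm thick, 42 to 84 mm back; in front it bends down into the deck 80 mm from the stem.
- vent_tip (a point): Outer end of the vent valve's lever, 88 mm from the stem axis, at middle height. Black sleeve 14 mm wide and 12 mm high from 18 to 88 mm out, its underside 164 mm above the bench.
- feed_lever (a joint): Lever of the air supply valve, same kind and sense (rad): 0 fully shut (stop; across the pipe, pointing to unit +y), grows counter-clockwise seen from above to 1.571 fully open (stop; along the pipe, pointing to unit -x, the front). Starts between 0 and 0.15. Friction about 0.25 N m; stays where it is left.
- feed_axis (a point): Point on the air supply valve's stem axis at the middle height of its lever, 170 mm above the bench; axes as the unit's. Same body, front pipe and heights as the vent valve, but behind it a 13 mm copper pipe runs on over the unit's back edge, 130 mm behind the stem, and down to the bench.
- feed_tip (a point): Outer end of the air supply valve's lever, 88 mm from the stem axis, at middle height; sleeve as the vent lever's: 14 mm wide, 12 mm high, 18 to 88 mm out.
- bur_stand: White round stand with small burs, 76 mm across, 70 mm high, loose on the bench to the left of the unit. Origin: centre of its underside. To be left alone.
- flask: Two-part aluminium moulding flask, 96 by 65 by 42 mm, loose on the bench to the right of the unit. Origin: centre of its underside. To be left alone.
- spray_can: White spray can with a blue band, 66 mm across, 200 mm high, loose on the bench to the right of and behind the flask. Origin: centre of its underside. To be left alone.
- cup: Small grey dosing cup, 42 mm across, 40 mm high, loose on the deck in the front left corner of the unit. Origin: centre of its underside, 120 mm above the bench. To be left alone.
Things that resemble listed ones, but are neither listed nor needed, are in the scene too. There is more than one size of the part that bears feed_lever; the job needs the larger.

How it is judged:
By the outcome, as a careful person would: the job done as asked, in the order asked, and still so for the second after the job is handed in, with the robot touching nothing.
It also fails if it takes over 61 s, if anything falls off the work surface, if the arm or the gripper's body presses on something with over 40 N, if the wrist force passes 120 N, or if a joint passes its speed limit or range.

## Working session

There is one attempt and no reset: what is moved stays moved. The work goes in short steps, Python scripts to look and compute and a shell command to move; the robot and the scene stay as the last step left them, time stands still between calls to the robot, and variables do not carry over. Pictures are saved under pics/ and viewed, at most 10 in all, crops included, and the job is handed in when it is done.

```bash
mkdir -p pics; ls
cat > h.py <<'E'
import numpy as np, cv2
from cell import get_obs, cams, ticket, finder
def ray(cam,xy):
    c=cams.calibration(cam);E=np.array(c["extrinsics"]);R,t=E[:3,:3],E[:3,3]
    d=R.T@np.array([(xy[0]-c["cx"])/c["fx"],(xy[1]-c["cy"])/c["fy"],1]);return -R.T@t,d
def at_z(cam,xy,z):
    o,d=ray(cam,xy);return o+d*(z-o[2])/d[2]
def proj(cam,p):
    c=cams.calibration(cam);E=np.array(c["extrinsics"]);q=E[:3,:3]@np.array(p)+E[:3,3]
    return np.array([c["fx"]*q[0]/q[2]+c["cx"],c["fy"]*q[1]/q[2]+c["cy"]])
def snap(cam,name):
    im=cams.read_camera(cam);cv2.imwrite(f"pics/{name}.png",im[:,:,::-1]);return im
E
python3 - <<'E'
from h import *
np.set_printoptions(precision=3,suppress=True)
Z=dict(unit=0,deck=.12,lid_axis=.185,lid_arm=.185,vent_axis=.17,vent_tip=.17,feed_axis=.17,feed_tip=.17,cup=.12,bur_stand=0,flask=0,spray_can=0)
for c in ("top","scene"):
    snap(c,c+"0")
    print(c, ray(c,(320,240)))
    for n,z in Z.items():
        print(n,[(round(r["p"],2),np.round(r["xy"]),at_z(c,r["xy"],z)[:2]) for r in finder.tip_of(n,c)[:4]])
E
```

```text
pics
top (array([ 0.25 , -0.016,  1.847]), array([ 0.181, -0.008, -0.984]))
unit [(0.65, array([302., 234.]), array([0.61 , 0.025])), (0.3, array([321., 250.]), array([ 0.56 , -0.034]))]
deck [(0.72, array([302., 224.]), array([0.617, 0.021]))]
lid_axis [(0.77, array([350., 228.]), array([ 0.59 , -0.115])), (0.33, array([157., 218.]), array([0.626, 0.432]))]
lid_arm [(0.76, array([321., 252.]), array([ 0.523, -0.031]))]
vent_axis [(0.72, array([254., 207.]), array([0.657, 0.159]))]
vent_tip [(0.64, array([234., 232.]), array([0.584, 0.216]))]
feed_axis [(0.71, array([294., 213.]), array([0.639, 0.043])), (0.64, array([180., 273.]), array([0.468, 0.367]))]
feed_tip [(0.66, array([264., 214.]), array([0.635, 0.129])), (0.61, array([162., 273.]), array([0.469, 0.417]))]
cup [(0.7, array([231., 247.]), array([0.549, 0.231]))]
bur_stand [(0.74, array([158., 219.]), array([0.663, 0.48 ]))]
flask [(0.57, array([455., 274.]), array([ 0.48 , -0.445]))]
spray_can [(0.55, array([440., 222.]), array([ 0.645, -0.406])), (0.55, array([322., 252.]), array([ 0.553, -0.038]))]
scene (array([1.113, 0.
[... 395 characters left out ...]
nt_axis [(0.85, array([314., 280.]), array([0.661, 0.169])), (0.74, array([369., 290.]), array([0.585, 0.265]))]
vent_tip [(0.81, array([349., 280.]), array([0.6  , 0.214])), (0.41, array([311., 209.]), array([ 0.509, -0.065]))]
feed_axis [(0.91, array([290., 248.]), array([0.643, 0.044])), (0.8, array([436., 318.]), array([0.528, 0.404]))]
feed_tip [(0.56, array([310., 270.]), array([0.647, 0.136])), (0.5, array([463., 337.]), array([0.525, 0.469]))]
cup [(0.82, array([369., 296.]), array([0.561, 0.238]))]
bur_stand [(0.86, array([404., 428.]), array([0.661, 0.474]))]
flask [(0.81, array([253., 200.]), array([ 0.49 , -0.442]))]
spray_can [(0.9, array([217., 219.]), array([ 0.636, -0.408]))]
```

View pics/top0.png

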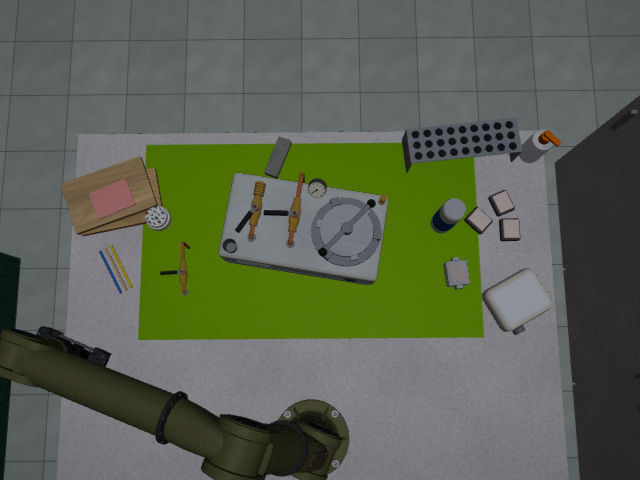

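View pics/scene0.png

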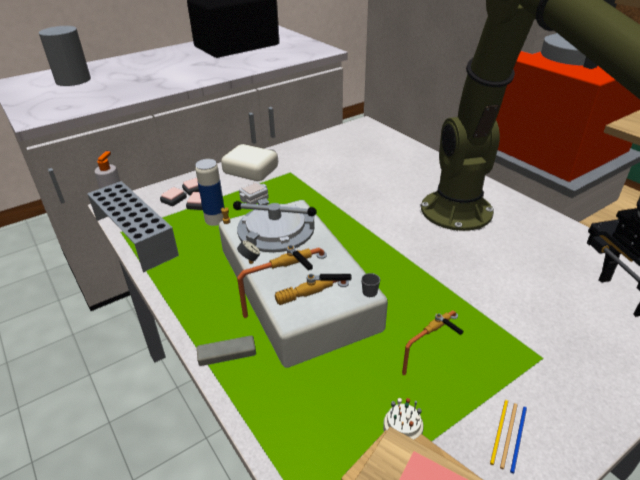

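Run:
```python
import cv2
a=cv2.imread("pics/top0.png")[180:280,150:400]
cv2.imwrite("pics/c0.png",cv2.resize(a,(800,320),interpolation=cv2.INTER_CUBIC))
b=cv2.imread("pics/scene0.png")[180:360,240:480]
cv2.imwrite("pics/c1.png",cv2.resize(b,(800,600),interpolation=cv2.INTER_CUBIC))
```

```text
(no output)
```

View pics/c0.png

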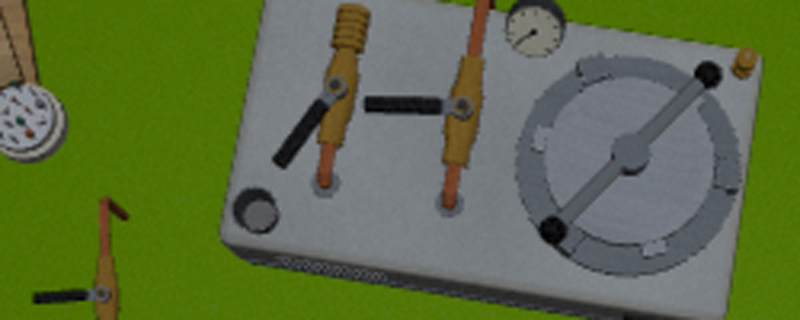

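View pics/c1.png

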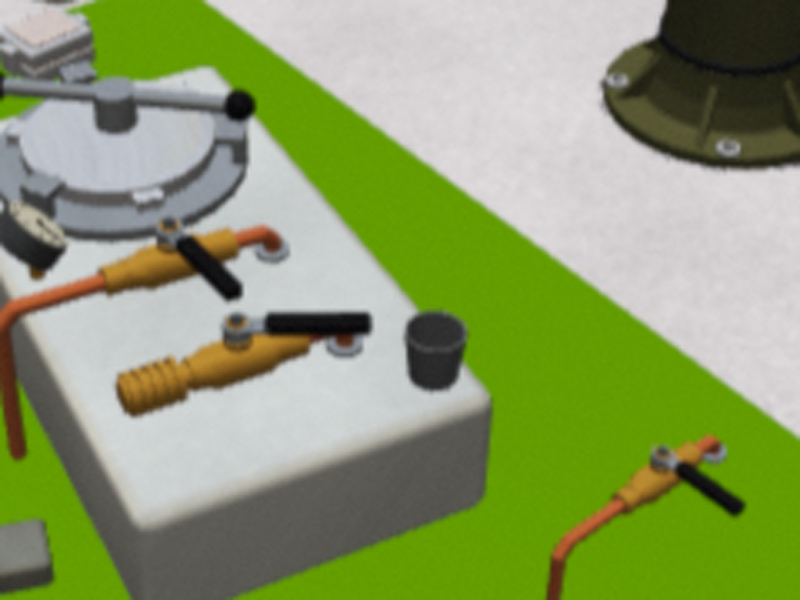

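The candidates for the feed lever are the valve on the unit at top (294,213), whose copper pipe runs over the back edge, and a smaller loose copy on the mat at (180,273). The one on the unit is larger and fits the description. The crops confirm this. The vent, with its ribbed silencer, is at (254,207), and its lever points front-left. The lid bar runs from the ball at (321,252) to (371,203). The cup is at (231,247).

```bash
cat > fit.py <<'E'
from h import *
from scipy.optimize import least_squares
np.set_printoptions(precision=3,suppress=True)
def loc(n,p):
    lid,v,f=p[3:6]
    c={"lid_axis":(0,-.125,.185),"vent_axis":(.02,.145,.17),"feed_axis":(.02,.03,.17),"deck":(0,0,.12)}
    if n in c: return np.array(c[n])
    if n=="lid_arm":
        a=np.radians(150)-lid; return np.array(c["lid_axis"])+.098*np.array([np.cos(a),np.sin(a),0])
    if n=="vent_tip": a=np.pi/2+v;b=c["vent_axis"]
    if n=="feed_tip": a=np.pi/2+f;b=c["feed_axis"]
    return np.array(b)+.088*np.array([np.cos(a),np.sin(a),0])
def world(l,p):
    s,c=np.sin(p[2]),np.cos(p[2]); return np.array([p[0]+c*l[0]-s*l[1],p[1]+s*l[0]+c*l[1],l[2]])
def fit():
    obs=[]
    for c in("top","scene"):
        cams.read_camera(c)
        for n in("lid_axis","lid_arm","vent_axis","vent_tip","feed_axis","feed_tip","deck"):
            r=finder.tip_of(n,c)
            g=[q for q in r if np.linalg.norm(np.array(q["xy"])-proj(c,world(loc(n,P0),P0)))<25]
            if g: obs.append((n,c,np.array(g[0]["xy"])))
            else: print("miss",n,c)
    f=lambda p:np.concatenate([(proj(c,world(loc(n,p),p))-x) for n,c,x in obs])
    s=least_squares(f,P0,loss="soft_l1",x_scale=[.01,.01,.1,.1,.1,.1])
    for (n,c,x),r in zip(obs,f(s.x).reshape(-1,2)): print(n,c,r)
    return s.x
P0=np.array([.612,.02,-.15,.1,1.0,.05])
E
python3 - <<'E'
from fit import *
p=fit(); print(p)
for n in("lid_axis","lid_arm","vent_axis","vent_tip","feed_axis","feed_tip"): print(n,world(loc(n,p),p))
o=get_obs();print(o["time_s"],o["tool_pos"],o["tool_rot"],o["force"])
E
```

```text
lid_axis top [-1.512 -3.22 ]
lid_arm top [ 1.728 -1.257]
vent_axis top [ 2.075 -1.606]
vent_tip top [-0.344 -0.6  ]
feed_axis top [-0.122  3.582]
feed_tip top [ 4.701 -0.688]
deck top [0.661 0.544]
lid_axis scene [ 0.212 -2.152]
lid_arm scene [0.558 0.379]
vent_axis scene [-0.994 -0.442]
vent_tip scene [ 1.064 -0.796]
feed_axis scene [0.453 0.547]
feed_tip scene [19.854 12.219]
deck scene [0.384 0.752]
[ 0.615  0.014 -0.152  0.049  1.027  0.174]
lid_axis [ 0.596 -0.11   0.185]
lid_arm [ 0.523 -0.045  0.185]
vent_axis [0.657 0.154 0.17 ]
vent_tip [0.589 0.211 0.17 ]
feed_axis [0.639 0.041 0.17 ]
feed_tip [0.637 0.129 0.17 ]
2.1 [0.249 0.6   0.223] [179.997   0.002 157.438] [ 0.421 -0.203 -0.021]
```

Run:
```python
from fit import *
import fit as F
F.P0[:]=[.615,.014,-.152,.049,1.1,.08]
p=fit(); print(p); np.save("p.npy",p)
im=cv2.imread("pics/top0.png"); k=4; x0,y0=205,160
big=cv2.resize(im[y0:y0+140,x0:x0+200],None,fx=k,fy=k,interpolation=cv2.INTER_CUBIC)
def P(l): return tuple(int(v) for v in ((proj("top",world(np.array(l),p))-[x0,y0]+.5)*k))
for z in(.12,):
    c=[P((a*.13,b*.235,z)) for a,b in((1,1),(1,-1),(-1,-1),(-1,1))]
    for i in range(4): cv2.line(big,c[i],c[(i+1)%4],(0,0,255),1)
for n in("lid_axis","lid_arm","vent_axis","vent_tip","feed_axis","feed_tip"): cv2.circle(big,P(loc(n,p)),4,(255,0,255),1); print(n,world(loc(n,p),p))
cv2.imwrite("pics/ov.png",big)
```

```text
miss lid_arm top
miss feed_axis top
lid_axis top [-2.231  0.234]
vent_axis top [-1.127 -1.964]
vent_tip top [ 0.172 -2.7  ]
feed_tip top [-0.082 -3.157]
deck top [ 1.458 -0.369]
lid_axis scene [-3.619 -1.046]
lid_arm scene [0.731 0.013]
vent_axis scene [ 0.386 -2.493]
vent_tip scene [ 1.981 -0.531]
feed_axis scene [-1.775 -1.728]
feed_tip scene [ 0.698 -0.828]
deck scene [1.336 0.778]
[ 0.613  0.015 -0.153 -0.064  0.99   0.013]
lid_axis [ 0.594 -0.108  0.185]
lid_arm [ 0.514 -0.052  0.185]
vent_axis [0.655 0.155 0.17 ]
vent_tip [0.59  0.214 0.17 ]
feed_axis [0.638 0.042 0.17 ]
feed_tip [0.65  0.129 0.17 ]
```

View pics/ov.png

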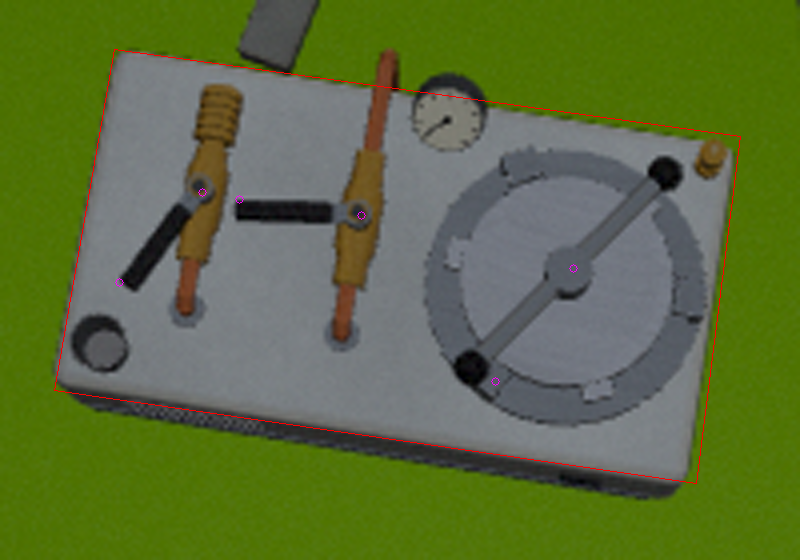

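The overlay shows that the fit matches the deck, stems and hub to about 2 mm. The lid-arm guess is off: the ball is at crop (471,368). The feed tip is at (237,212) and the vent tip at (127,284). I'll take these angles from my pixel picks.

Run:
```python
from fit import *
p=np.load("p.npy")
w=lambda x,y,z: at_z("top",(205+x/4-.5,160+y/4-.5),z)
h,b,b2=w(570,265,.19),w(471,368,.185),w(665,173,.185)
print("hub",h,"ball",b,"ball2",b2,"mid",(b+b2)/2)
vt,va=w(127,284,.172),w(202,188,.174); ft,fa=w(237,212,.172),w(359,214,.174)
print("vent",vt,va,"feed",ft,fa,"cup",w(100,345,.14))
def ua(d): return np.degrees(np.arctan2(d[1],d[0])-p[2])
print("lid ang",150-ua(b-b2),"vent",ua(vt-va)-90,"feed",ua(ft-fa)-90, np.linalg.norm(b-b2)/2)
```

```text
hub [ 0.596 -0.105  0.19 ] ball [ 0.524 -0.035  0.185] ball2 [ 0.663 -0.174  0.185] mid [ 0.593 -0.105  0.185]
vent [0.589 0.208 0.172] [0.658 0.156 0.174] feed [0.64  0.131 0.172] [0.638 0.043 0.174] cup [0.55  0.232 0.14 ]
lid ang 6.2324411025990685 vent 61.33360586531094 feed 6.999176604752975 0.09833502022679169
```

```bash
python3 -m creep '0.017 -0.043 0.003 0 0; 0.017 -0.043 0 0 0; 0.017 -0.043 0 0 0; 0.017 -0.043 0 0 0; 0.017 -0.043 0 0 0; 0.017 -0.043 0 0 0; 0.017 -0.043 0 0 0; 0.017 -0.043 0 0 0' 20; python3 -m creep '0.017 -0.043 0 0 0; 0.017 -0.043 0 0 0; 0.017 -0.043 0 0 0; 0.017 -0.043 0 0 0; 0.017 -0.043 0 0 0; 0.017 -0.043 0 0 0; 0.017 -0.043 0 0 0; 0 0 0 0 0'
```

```text
time_s: 3.9
tool_pos: [0.3859, 0.2549, 0.2259]
tool_rot: [179.9, 0.0, 157.4]
force: [1.1, -0.4, -0.8]
grip_width: 0.0149
grasp_force: 0.0
time_s: 4.9
tool_pos: [0.505, -0.0491, 0.226]
tool_rot: [-179.9, 0.1, 157.0]
force: [0.3, 0.4, 0.1]
grip_width: 0.0005
grasp_force: 0.0
```

```bash
python3 -m creep '0.011 -0.02 0 0 0; 0.01 -0.02 0 0 0; 0 0 -0.02 0 0; 0 0 -0.02 0 0; 0 0 -0.016 0 0; 0 0 0 0 0'
python3 - <<'E'
from h import *
snap("scene","s1"); im=snap("top","t1")
a=cv2.imread("pics/t1.png")[180:280,290:400]; b=cv2.imread("pics/s1.png")[170:270,220:330]
cv2.imwrite("pics/v1.png",np.hstack([cv2.resize(q,(400,364),interpolation=cv2.INTER_CUBIC) for q in(a,b)]))
E
```

```text
time_s: 5.65
tool_pos: [0.5245, -0.084, 0.1685]
tool_rot: [-180.0, -0.1, 157.5]
force: [0.5, -0.6, 1.2]
grip_width: 0.0003
grasp_force: 0.0
```

View pics/v1.png

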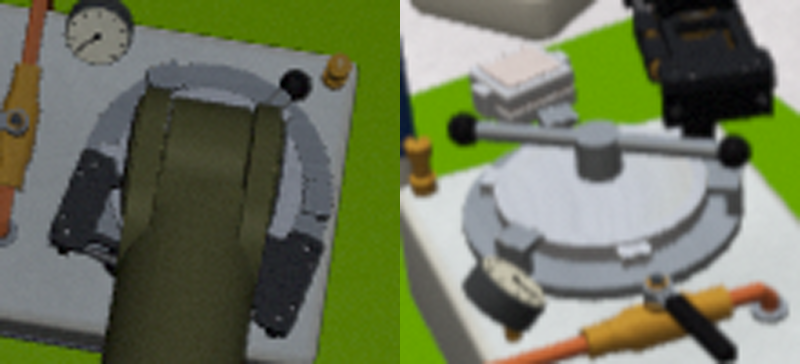

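The picture shows the closed fingertip on the front-right side of the front arm, below bar height, with nothing touched. Next I'll work out the arc.

```bash
cat > arc.py <<'E'
from h import *
def arc(ax,r,side,phis,yaw=157.4,half=7,start=None,gap=0):
    p=np.array(get_obs()["tool_pos"][:2]) if start is None else np.array(start)
    for f in phis:
        a=np.radians(f);n=np.radians(f+90*side-yaw)
        d=half+gap+9.5*abs(np.cos(n))+15*abs(np.sin(n))
        q=np.array(ax)+r*np.array([np.cos(a),np.sin(a)])+d/1000*np.array([np.cos(a+side*np.pi/2),np.sin(a+side*np.pi/2)])
        print(f,np.round(q,4),"step",np.round(q-p,4));p=q
E
python3 -c "
from arc import *
arc((.5945,-.106),.062,1,[135,128,121,114,107,100,93,86,81.3])"
```

```text
135 [ 0.5333 -0.0795] step [0.0076 0.005 ]
128 [ 0.5368 -0.0724] step [0.0035 0.0071]
121 [ 0.5414 -0.0656] step [0.0045 0.0068]
114 [ 0.547  -0.0593] step [0.0056 0.0063]
107 [ 0.5535 -0.0537] step [0.0066 0.0056]
100 [ 0.561 -0.049] step [0.0075 0.0047]
93 [ 0.5692 -0.0452] step [0.0082 0.0037]
86 [ 0.5781 -0.0427] step [0.0089 0.0025]
81.3 [ 0.5843 -0.0417] step [0.0062 0.001 ]
```

```bash
python3 -m creep '0.008 0.004 0 0 0; 0.004 0.007 0 0 0; 0.005 0.007 0 0 0; 0.005 0.006 0 0 0; 0.006 0.006 0 0 0'; python3 -m creep '0.008 0.005 0 0 0; 0.008 0.004 0 0 0; 0.008 0.002 0 0 0'
```

```text
time_s: 6.38
tool_pos: [0.5519, -0.0618, 0.17]
tool_rot: [-179.5, 0.0, 157.1]
force: [-5.3, -14.6, 2.5]
grip_width: 0.0005
grasp_force: 5.8
time_s: 6.75
tool_pos: [0.5737, -0.0495, 0.1689]
tool_rot: [-179.5, -0.3, 157.2]
force: [-9.8, -9.2, 4.4]
grip_width: 0.0004
grasp_force: 5.5
```

```bash
python3 -m creep '0.006 0.001 0 0 0; 0.004 0.001 0 0 0; 0 0 0 0 0'; python3 -m creep '0.004 0 0 0 0; 0 0 0 0 0'
```

```text
time_s: 7.12
tool_pos: [0.5845, -0.0441, 0.1684]
tool_rot: [-179.7, -0.3, 157.3]
force: [-7.1, -4.5, -0.5]
grip_width: 0.0009
grasp_force: 3.0
time_s: 7.38
tool_pos: [0.5871, -0.044, 0.1682]
tool_rot: [-179.6, -0.5, 157.3]
force: [-10.2, -4.7, 2.7]
grip_width: 0.0004
grasp_force: 4.9
```

```bash
python3 -m creep '0.004 0 0 0 0; 0 0 0 0 0'; python3 -m creep '0.004 0 0 0 0; 0 0 0 0 0';  python3 -m creep '0.004 0 0 0 0; 0 0 0 0 0'
```

```text
time_s: 7.62
tool_pos: [0.5877, -0.044, 0.1679]
tool_rot: [-179.5, -0.9, 157.3]
force: [-20.1, -4.6, 7.9]
grip_width: 0.0006
grasp_force: 9.7
time_s: 7.88
tool_pos: [0.5884, -0.0439, 0.1676]
tool_rot: [-179.4, -1.4, 157.3]
force: [-29.4, -3.5, 13.1]
grip_width: 0.0001
grasp_force: 14.6
time_s: 8.12
tool_pos: [0.589, -0.0439, 0.1674]
tool_rot: [-179.3, -1.8, 157.3]
force: [-38.5, -2.1, 18.9]
grip_width: 0.0007
grasp_force: 19.6
```

```bash
python3 -m creep '-0.02 0 0 0 0; -0.02 0 0 0 0; 0 0 0.03 0 0; 0 0 0.03 0 0; 0 0.03 0 0 0; 0.005 0.045 0 0 0; 0.005 0.045 0 0 0; 0.005 0.045 0 0 0'; python3 -m creep '0.005 0.04 0 0 0; 0 0 0 0 0'
python3 - <<'E'
from fit import *
snap("top","t2");snap("scene","s2")
for c in("top","scene"):
  cams.read_camera(c)
  for n,z in(("lid_arm",.185),("lid_axis",.185),("vent_tip",.17),("vent_axis",.17)): print(c,n,[(round(r["p"],2),np.round(r["xy"]),at_z(c,r["xy"],z)[:2]) for r in finder.tip_of(n,c)[:2]])
E
```

```text
time_s: 9.12
tool_pos: [0.5787, 0.1257, 0.2299]
tool_rot: [179.9, 0.0, 157.5]
force: [0.8, 0.5, -0.4]
grip_width: 0.0007
grasp_force: 0.0
time_s: 9.38
tool_pos: [0.5829, 0.1693, 0.2291]
tool_rot: [179.9, -0.1, 157.9]
force: [-0.1, 0.2, 0.8]
grip_width: 0.0005
grasp_force: 0.0
top lid_arm [(0.82, array([314., 221.]), array([ 0.612, -0.012])), (0.37, array([257., 209.]), array([0.648, 0.149]))]
top lid_axis [(0.72, array([348., 228.]), array([ 0.59 , -0.109]))]
top vent_tip []
top vent_axis [(0.46, array([254., 206.]), array([0.659, 0.158]))]
scene lid_arm [(0.8, array([289., 227.]), array([ 0.609, -0.011]))]
scene lid_axis [(0.73, array([273., 208.]), array([ 0.597, -0.108])), (0.61, array([252., 199.]), array([ 0.619, -0.176]))]
scene vent_tip [(0.6, array([348., 278.]), array([0.597, 0.209]))]
scene vent_axis [(0.66, array([312., 279.]), array([0.662, 0.165]))]
```

```bash
python3 -m creep '0.002 -0.005 0 0 0; 0 0 -0.025 0 0; 0 0 -0.025 0 0; 0 0 -0.016 0 0; 0 0 0 0 0'; python3 -c "
from arc import *
arc((.657,.155),.062,1,[142,135,128,121,114,107,100,93,86,81.3])"
```

```text
time_s: 10.6
tool_pos: [0.5847, 0.1578, 0.1624]
tool_rot: [-179.9, -0.1, 157.4]
force: [-0.3, -0.2, -0.1]
grip_width: 0.0006
grasp_force: 0.0
142 [0.5934 0.1743] step [0.0086 0.0164]
135 [0.5958 0.1815] step [0.0025 0.0073]
128 [0.5993 0.1886] step [0.0035 0.0071]
121 [0.6039 0.1954] step [0.0045 0.0068]
114 [0.6095 0.2017] step [0.0056 0.0063]
107 [0.616  0.2073] step [0.0066 0.0056]
100 [0.6235 0.212 ] step [0.0075 0.0047]
93 [0.6317 0.2158] step [0.0082 0.0037]
86 [0.6406 0.2183] step [0.0089 0.0025]
81.3 [0.6468 0.2193] step [0.0062 0.001 ]
```

```bash
python3 -m creep '0.004 0.008 0 0 0; 0.005 0.008 0 0 0; 0.003 0.007 0 0 0; 0.003 0.007 0 0 0; 0.005 0.007 0 0 0; 0.006 0.006 0 0 0'; python3 -m creep '0.006 0.006 0 0 0; 0.008 0.005 0 0 0; 0.008 0.004 0 0 0; 0.009 0.002 0 0 0; 0.006 0.001 0 0 0; 0 0 0 0 0'
```

```text
time_s: 11.35
tool_pos: [0.6115, 0.1984, 0.1638]
tool_rot: [-179.8, 0.0, 157.3]
force: [-2.0, -5.6, 3.4]
grip_width: 0.0004
grasp_force: 2.7
time_s: 12.1
tool_pos: [0.6477, 0.2189, 0.1627]
tool_rot: [-179.9, -0.1, 157.4]
force: [-1.7, -1.3, -0.1]
grip_width: 0.0003
grasp_force: 1.2
```

```bash
python3 -m creep '0.004 0 0 0 0; 0 0 0 0 0'; python3 -m creep '0.004 0 0 0 0; 0 0 0 0 0';  python3 -m creep '0.004 0 0 0 0; 0 0 0 0 0'
```

```text
time_s: 12.35
tool_pos: [0.6517, 0.2193, 0.163]
tool_rot: [-179.9, -0.1, 157.4]
force: [-3.4, -1.9, -1.9]
grip_width: 0.0005
grasp_force: 1.7
time_s: 12.6
tool_pos: [0.6522, 0.2193, 0.1628]
tool_rot: [-179.7, -0.5, 157.5]
force: [-13.6, -4.3, 3.4]
grip_width: 0.0004
grasp_force: 6.2
time_s: 12.85
tool_pos: [0.6526, 0.2192, 0.1627]
tool_rot: [-179.5, -0.9, 157.5]
force: [-22.7, -4.9, 8.9]
grip_width: 0.0005
grasp_force: 10.9
```

```bash
python3 -m creep '-0.015 0 0 0 0; -0.015 0 0 0 0; 0 0 0.03 0 0; 0 0 0.035 0 0; 0.012 -0.03 0 0 0; 0.012 -0.03 0 0 0; 0.012 -0.03 0 0 0; 0.009 -0.026 0 0 0'; python3 -m creep '0 0 0 0 0';python3 - <<'E'
from fit import *
snap("top","t3");snap("scene","s3")
for n,z in(("vent_tip",.17),("feed_tip",.17),("feed_axis",.17)): print(n,[(round(r["p"],2),np.round(r["xy"]),at_z("scene",r["xy"],z)[:2]) for r in finder.tip_of(n,"scene")[:3]])
p=np.load("p.npy");p[3:6]=[1.047,0,.1];print(world(loc("vent_tip",p),p),world(loc("feed_tip",p),p))
a=cv2.imread("pics/t3.png")[180:280,210:390]; b=cv2.imread("pics/s3.png")[190:320,220:390]
cv2.imwrite("pics/v3.png",np.vstack([cv2.resize(q,(540,300),interpolation=cv2.INTER_CUBIC) for q in(a,)]+[cv2.resize(b,(540,300),interpolation=cv2.INTER_CUBIC)]))
E
```

```text
time_s: 13.85
tool_pos: [0.6774, 0.1029, 0.2299]
tool_rot: [179.8, 0.2, 157.4]
force: [-0.3, 0.8, 0.7]
grip_width: 0.0004
grasp_force: 0.0
time_s: 13.98
tool_pos: [0.6773, 0.1005, 0.2298]
tool_rot: [179.9, 0.2, 157.2]
force: [0.5, 0.0, -0.3]
grip_width: 0.0006
grasp_force: 0.0
vent_tip [(0.74, array([329., 304.]), array([0.677, 0.247]))]
feed_tip [(0.62, array([311., 268.]), array([0.642, 0.131])), (0.43, array([461., 336.]), array([0.525, 0.466]))]
feed_axis [(0.61, array([289., 245.]), array([0.638, 0.032])), (0.56, array([440., 315.]), array([0.518, 0.402]))]
[0.669 0.242 0.17 ] [0.642 0.13  0.17 ]
```

View pics/v3.png

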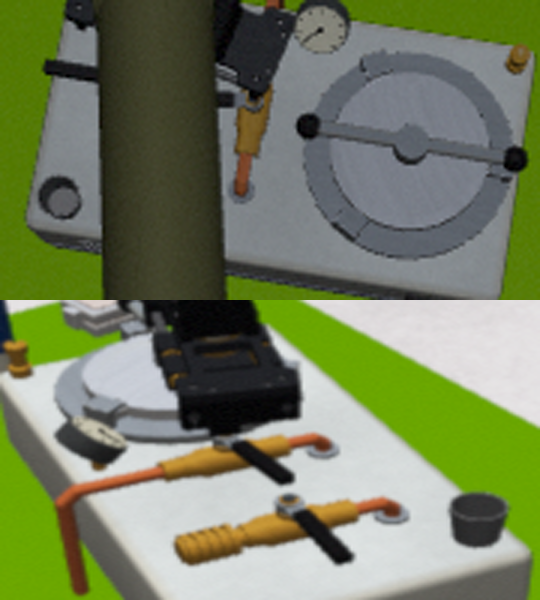

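Top crop: the lid bar lies along unit y, with its balls at crop (308,126) and (515,158), so the lid is locked. Bottom crop: the vent lever now lies across its pipe, and the cup has not moved. Next is the feed lever.

```bash
python3 -m creep '0 0 -0.025 0 0; 0 0 -0.025 0 0; 0 0 -0.017 0 0; 0 0 0 0 0'; python3 -c "
from arc import *
arc((.6385,.0425),.06,-1,[88,95,102,109,116,123,130,137,144,151,158,165,171.3])"
```

```text
time_s: 14.72
tool_pos: [0.6745, 0.1041, 0.1601]
tool_rot: [-179.9, -0.1, 157.5]
force: [-0.1, 0.6, 1.0]
grip_width: 0.0003
grasp_force: 0.0
88 [0.6618 0.1017] step [-0.0127 -0.0023]
95 [0.6556 0.1042] step [-0.0062  0.0025]
102 [0.6489 0.106 ] step [-0.0067  0.0018]
109 [0.6417 0.1071] step [-0.0071  0.001 ]
116 [0.6342 0.1072] step [-0.0075  0.0001]
123 [0.6266 0.1063] step [-0.0077 -0.0009]
130 [0.6188 0.1043] step [-0.0077 -0.002 ]
137 [0.6112 0.1012] step [-0.0076 -0.0031]
144 [0.6039 0.097 ] step [-0.0073 -0.0042]
151 [0.5972 0.0917] step [-0.0068 -0.0053]
158 [0.5911 0.0855] step [-0.006  -0.0062]
165 [0.5865 0.0804] step [-0.0046 -0.0051]
171.3 [0.5828 0.0751] step [-0.0037 -0.0052]
```

```bash
python3 -m creep '-0.006 -0.001 0.002 0 0; -0.006 -0.001 0 0 0; -0.006 0.002 0 0 0; -0.007 0.002 0 0 0; -0.007 0.001 0 0 0; -0.008 0 0 0 0; -0.008 -0.001 0 0 0'; python3 -m creep '-0.008 -0.002 0 0 0; -0.008 -0.003 0 0 0; -0.007 -0.004 0 0 0; -0.007 -0.005 0 0 0; -0.006 -0.006 0 0 0'; python3 -m creep '-0.005 -0.005 0 0 0; -0.004 -0.005 0 0 0; 0 0 0 0 0'
```

```text
time_s: 15.6
tool_pos: [0.63, 0.1042, 0.1654]
tool_rot: [179.9, 0.4, 157.4]
force: [6.6, 0.0, -0.8]
grip_width: 0.0001
grasp_force: 2.4
time_s: 16.23
tool_pos: [0.5934, 0.0866, 0.1654]
tool_rot: [179.7, 0.3, 157.5]
force: [5.0, 3.4, 0.0]
grip_width: 0.0001
grasp_force: 2.1
time_s: 16.6
tool_pos: [0.5836, 0.0765, 0.1651]
tool_rot: [179.8, 0.2, 157.5]
force: [2.3, 2.9, 2.3]
grip_width: 0.0002
grasp_force: 1.7
```

```bash
python3 -m creep '-0.001 -0.004 0 0 0; 0 0 0 0 0'; python3 -m creep '0 -0.004 0 0 0; 0 0 0 0 0';  python3 -m creep '0 -0.004 0 0 0; 0 0 0 0 0'; python3 -m creep '0 -0.003 0 0 0; 0 0 0 0 0'
```

```text
time_s: 16.85
tool_pos: [0.582, 0.0727, 0.1647]
tool_rot: [179.8, 0.1, 157.5]
force: [2.2, 4.6, 2.8]
grip_width: 0.0003
grasp_force: 2.2
time_s: 17.1
tool_pos: [0.5816, 0.0713, 0.1645]
tool_rot: [179.7, -0.1, 157.6]
force: [1.0, 8.5, 3.9]
grip_width: 0.0007
grasp_force: 4.2
time_s: 17.35
tool_pos: [0.5816, 0.071, 0.1646]
tool_rot: [179.5, -0.1, 157.7]
force: [0.9, 13.9, 4.1]
grip_width: 0.0011
grasp_force: 6.9
time_s: 17.6
tool_pos: [0.5816, 0.0708, 0.1647]
tool_rot: [179.3, -0.2, 157.9]
force: [2.1, 17.4, 5.2]
grip_width: 0.0001
grasp_force: 9.0
```

```bash
python3 -m creep '0 0.015 0 0 0; 0 0.01 0 0 0; 0 0 0.03 0 0; 0 0 0.035 0 0; -0.03 0.04 0.02 0 0; -0.03 0.04 0.02 0 0; -0.03 0.05 0 0 0; -0.02 0.05 0 0 0'; python3 -m creep '-0.02 0.05 0 0 0; -0.02 0.05 0 0 0; 0 0.05 0 0 0; 0 0.04 0 0 0; 0 0 0 0 0';python3 - <<'E'
from fit import *
snap("top","t4");snap("scene","s4")
p=np.load("p.npy");p[3:6]=[1.047,0,1.571]
for n,z in(("lid_arm",.185),("vent_tip",.17),("feed_tip",.17),("cup",.12),("bur_stand",0)): 
  print(n, "want",world(loc(n,p),p)[:2] if "_" in n and n!="bur_stand" else "",[(c,[at_z(c,r["xy"],z)[:2] for r in finder.tip_of(n,c)[:2]]) for c in("top","scene")])
a=cv2.imread("pics/t4.png")[160:300,205:405]
cv2.imwrite("pics/v4.png",cv2.resize(a,(800,560),interpolation=cv2.INTER_CUBIC))
E
```

```text
time_s: 18.6
tool_pos: [0.4702, 0.2652, 0.2685]
tool_rot: [-179.9, 0.0, 157.3]
force: [1.4, 0.1, -0.3]
grip_width: 0.0006
grasp_force: 0.0
time_s: 19.23
tool_pos: [0.4298, 0.4573, 0.2664]
tool_rot: [-179.8, -0.0, 157.7]
force: [-0.2, -1.1, 0.2]
grip_width: 0.0006
grasp_force: 0.0
lid_arm want [ 0.609 -0.012] [('top', [array([ 0.607, -0.006])]), ('scene', [array([ 0.605, -0.022])])]
vent_tip want [0.669 0.242] [('top', [array([0.634, 0.435]), array([0.663, 0.253])]), ('scene', [array([0.686, 0.248]), array([0.659, 0.161])])]
feed_tip want [0.551 0.055] [('top', [array([0.539, 0.061]), array([0.468, 0.416])]), ('scene', [array([0.561, 0.064]), array([0.525, 0.468])])]
cup want  [('top', [array([0.551, 0.233])]), ('scene', [array([0.554, 0.229]), array([0.614, 0.011])])]
bur_stand want  [('top', [array([0.669, 0.478])]), ('scene', [array([0.666, 0.472]), array([ 0.476, -0.239])])]
```

View pics/v4.png

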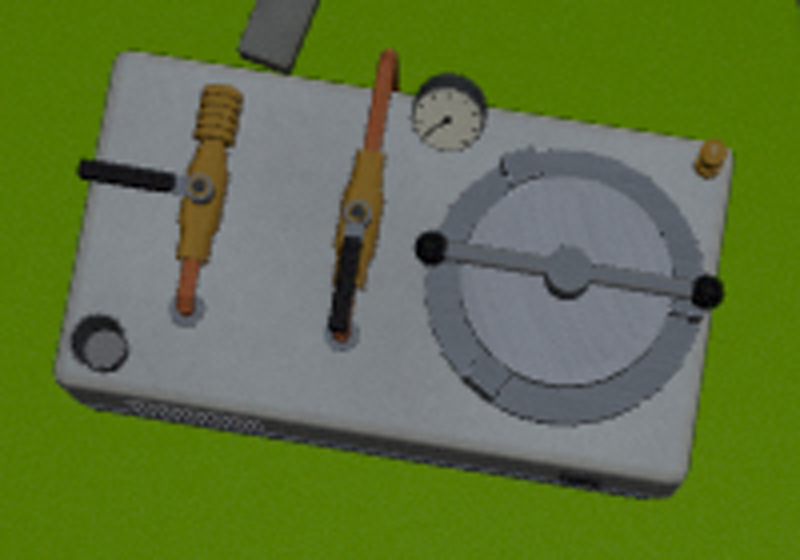

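The picture shows the lid bar along unit y, with balls at (431,247) and (707,292). The vent lever is across its pipe, the feed lever is in line with its pipe at (345,285), and the cup is still in place at (100,343).

```bash
python3 -c "
from cell import ticket; print(ticket.sign_off())"
```

```text
the job is handed in; nothing more can be done
None
```

The job is handed in: I locked the lid fully home, shut the vent lever, and only then opened the air supply lever, each pushed to its stop, at about 19–20 s of the 61 s allowed; the cup and bur stand measured where they started, and the arm never went near the flask or spray can.

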